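# Switch off at the guarded battery isolator

## Task

Switch off the charging shelf at the isolator box: pull the spring knob of its guard, slide the guard open until the pin drops into the second slot so that the guard stays pinned open, then throw the lever behind it fully over to the other side. Leave the tools, jar, bin and small battery on the bench where they are.

Things in the scene. Friction and masses are not known exactly. Their poses are not given: they have to be found in the camera images.
- panel: Grey front panel of the isolator box, 240 x 380 mm, tilted 35 degrees from level, facing the robot and to its right. Origin: centre of its surface, 165 mm above the bench. z: outward normal; x: up the slope; y: level, to the left as one faces the panel, the way the guard opens. The box is 100 mm deep. Guide rails 10 mm high run along y at x = -113 and +113 mm.
- window (a point): Centre of the square window in the panel, 130 x 130 mm, at (30, -85) mm of the panel, in its surface; shut off by the guard at the start. Behind it is a pocket 87 mm deep with the lever.
- open_slot (a point): Mouth of the second (open) index slot, at (-75, +65) mm of the panel, 18 mm along y and 20 mm along x. The first slot, in which the pin starts, is alike, at (-75, -85) mm.
- bar_mid (a point): Middle of a fixed level round bar, 16 mm thick, that runs along the panel's y about 165 mm straight above the window's centre line, on posts 12 mm thick at panel y = -208 and +208 mm. It blocks a vertical tool over the lever; a tool square to the panel passes below it.
- cover (a joint): Slide of the guard, a bare aluminium plate 212 (x) x 150 (y) x 6 mm, its face 7 mm above the panel, in m: 0 shut over the window, growing along the panel's +y; 0.150 puts the pin over the open slot; stop at 0.168. About 2 N of friction; stays where left. With the pin in a slot it has 3 mm of play either way.
- plunger (a joint): Pull of the guard's spring plunger, in m along the panel's outward normal: 0 pin fully in a slot, stop at 0.018. The pin, 12 mm thick with a round end, reaches 12 mm below the panel's surface: clear of the slot from 0.012. Spring: 6 N at 0, 12 N at 0.018. Let go between slots, it rides on the panel and drops in when over a slot.
- knob_grip (a point): Centre of the plunger's black bar-shaped pull knob: a bar 70 mm along the panel's y, 22 mm along x and 22 mm thick along the normal. It stands 43 mm above the panel's surface (with the pin home) on a stem 18 mm thick; below it on the guard is a collar 36 mm across, 14 mm above the panel.
- lever (a joint): Angle of the isolator lever in rad: 0 leaning to the panel's -y (0.5 rad off the normal), 1.0 leaning fully to +y (0.5 rad the other way); stops at both. Its hinge is parallel to the panel's x, through (30, -85, -75) mm of the panel. It stays where left; about 5 N at the grip moves it.
- lever_grip (a point): Point in the lever's black handle, 54 mm from the lever's hinge; the handle is 24 mm wide along the panel's x, 18 mm thick in the swing direction and reaches from 34 to 70 mm from the hinge, all below the panel's surface.
- small_battery: Black sealed battery, 71 x 156 x 95 mm, 2 kg, bystander; origin at the centre of its underside.
- green_bin: Open green sheet-metal bin, 160 x 110 x 70 mm, bystander; origin under its centre.
- spanner: Steel spanner, 200 mm long, lying flat, bystander; origin near its middle.
- brush: Brush, 190 mm long, lying flat, bystander; origin near its middle.
- jar: Jar with a black lid, 68 mm across, 75 mm high, bystander; origin at its underside.
- puller: Steel terminal puller, 102 x 151 x 22 mm, lying flat, bystander; origin under its cross bar.

How it is judged:
On the way, in this order (a step that is already met when the one before it is completed fails the run):
1. the knob is pulled, the pin clear of the shut slot (value of joint plunger above 0.01 m and value of joint cover below 0.02 m).
2. the guard is open with the pin dropped home in the second slot (value of joint cover between 0.145 and 0.155 m and value of joint plunger below 0.003 m), for 0.2 s.
3. the lever is thrown over (value of joint lever above 0.85 rad), for 0.2 s.
At the end, for the whole second after the job is handed in: The guard is open and pinned in the second slot (slide 145 to 155 mm, pin within 3 mm of fully in) and the lever lies over to the other side (at least 0.85 of its 1.0 rad) (all of step 2 and value of joint lever above 0.85 rad); the robot touches nothing.
It fails at once if a bystander on the bench (small battery, bin, spanner, brush, jar, puller) is moved more than 30 mm (distance of any of small_battery, green_bin, spanner, brush, jar, puller from where it was at the start of the episode above 0.03 m).
It also fails if it takes over 48 s, if anything falls off the work surface, if the arm or the gripper's body presses on something with over 40 N, if the wrist force passes 120 N, or if a joint passes its speed limit or range.

## Robot

A 6-joint arm with a two-finger parallel gripper is mounted at the origin on the work surface. World frame = base frame: x ahead of the robot, y to its left, z up, the work surface at z = 0. Lengths are in m, angles in rad, forces in N, time in s.
With the tool pointing down it reaches from about 0.425 to 0.925 m from the base axis. Payload 12.5 kg.
Tool frame: the origin (TCP) lies on the front face of the gripper's body, between the roots of the fingers; the fingertips stand 73 mm ahead of it and the grasp point (between the pads) lies 54 mm ahead of it; z points along the fingers, y is the direction in which the jaws open and shut (so a half turn about z gives the same grasp; the last joint's range is limited). The gripper opens to 85 mm and grips with 20 to 120 N. Pads are 22 mm wide; open, the fingers measure 114 mm over their backs; the gripper's body (76 mm by 85 mm) begins 54 mm behind the grasp point. The pads swing forward as they close: fully open they stand 13 mm farther back than shut.
Start: joints at [-1.252, 0.491, 1.559, -0, 1.092, -0.106], TCP at [0.258, -0.569, 0.304] pointing down, gripper open.
Joint ranges: [-3.1, 3.1], [-0.84, 2.19], [0.05, 2.79], [-1.13, 4.28], [0.06, 2.93], [-2.69, 2.69]. Speed limits (rad/s): [2.22, 2.22, 2.79, 3.14, 3.14, 3.14].

## Interface

Orientations are given as a rotation vector (axis times angle).
In Python, from plant import * gives the robot as it stands.
- The arm moves only by the tool move_arm, never from a script. Its argument "plan" is a list of rows, each a list of 3 entries, a list of its own where there are three numbers: the turn, a rotation vector about the tool's x, y, z in rad, then the shift along the tool's x, y, z in mm, then the opening, from 0 (shut) to 1 (fully open). A call has exactly 10 rows; each row is the pose to reach, as a shift and turn from the pose commanded when the call began, along the tool's axes at that moment; what a row does not reach only later rows make up. A row lasts 1/12 s, in which the tool goes at most 41.7 mm and 7.16 degrees, less where a joint would pass 70% of its speed; a pose out of reach is approached as far as the arm can. A call with a gripper value outside its range is refused whole. The fingers move at their own pace and stop on an object; the grip force is fixed at half the most. Time passes only in rows, so rows that repeat a pose let the fingers close, or fill a call up. It gives the time, the measured TCP pose, the force and the opening at its end, in the units of the state.
- sense(): the state, without advancing time (a new reading comes with each control period).
- snapshot(name): name is "scene" or "top" or "wrist"; returns a dict with "frame" (420x560x3 uint8, red, green, blue), "range_z" (420x560 float32, m along the optical axis (not along the pixel's ray), 0 where there is no reading), "fx", "fy", "cx", "cy" (pixels), "k1" (the pictures are not rectified: a ray, as slopes to the right and down, at radius r is drawn at 1 + k1 r^2 times it, then the intrinsics apply), "world_from_camera" (4x4, takes a point from camera to world coordinates). Camera axes: x right, y down, z forward; pixel columns grow to the right and rows downward; lengths in m; the calibration is good to about 2 mm. A picture is of the moment at which its call begins.
- close_job(): hands the job in, once; it reports no verdict.
Trained networks look in a picture, given as the dict that the camera call returned (one of the last four; its "shot" number tells which), for a name from the list of things; names that differ only in an ending like _2 or _b are one class to them, and where a whole thing is asked for, a point or a joint stands for the part that bears it (a point fixed in the world has none). Each returns a list of dicts, best first, with "p" (0 to 1); they miss things now and then, are a little off and sometimes report something else, mostly with a low value. They report only what shows in the picture. A call takes as long as a camera call.
- cut_out(picture, name): "mask" (420x560 bool, what is visible of it) and "pixel" ([row, column] in pixels, amid what is visible of it).
The state is a dict: "time_s": time; "joints": joint angles; "dq": joint speeds; "joint_torque": joint torques, N m; "tool_pos": TCP position; "eef_rot": TCP orientation; "wrist_force": force on the tool from outside, world axes, zero at the start; "wrist_torque": the same for the moment, N m; "grip_width": opening from 0.0 (shut) to 1.0 (fully open).
Only numpy, scipy, OpenCV 4.12 (cv2) and the standard library are available. Lean on these libraries where they do the work, as an engineer would, in place of code of your own. Each camera call takes 0.05 s, during which the arm holds its last target. There are 200 camera calls.

## Working session

There is one attempt and no reset: what is moved stays moved. The work goes in short steps, Python scripts to look and compute and a tool call to move; the robot and the scene stay as the last step left them, time stands still between calls to the robot, and variables do not carry over. Pictures are saved under pics/ and viewed, about 8 in all and at most 12, crops included, and the job is handed in when it is done.

Besides the shell and the picture viewer there is one more tool, called after "Call:" by a JSON object that holds its "api" and its "payload". move_arm: Moves the arm, as the interface text tells. Its arguments: {"type":"object","properties":{"plan":{"type":"array"}},"required":["plan"]}

```bash
ls; mkdir -p pics
cat > h.py <<'E'
from plant import *
import numpy as np, cv2
from scipy.spatial.transform import Rotation as R
def pts(s,mask=None):
    v,u=np.nonzero(mask if mask is not None else np.ones(s["range_z"].shape,bool))
    z=s["range_z"][v,u]; ok=z>0; v,u,z=v[ok],u[ok],z[ok]
    K=np.array([[s["fx"],0,s["cx"]],[0,s["fy"],s["cy"]],[0,0,1.]])
    p=cv2.undistortPoints(np.stack([u,v],1).astype(float).reshape(-1,1,2),K,np.array([s["k1"],0,0,0.])).reshape(-1,2)
    c=np.c_[p*z[:,None],z]; T=np.array(s["world_from_camera"])
    return c@T[:3,:3].T+T[:3,3]
def save(s,n): cv2.imwrite(f"pics/{n}.png",s["frame"][:,:,::-1])
E
python3 - <<'E'
from h import *
st=sense(); print({k:np.round(v,3) for k,v in st.items()})
ims=[]
for n in("scene","top"):
    s=snapshot(n); ims.append(s["frame"]); print(n,s["k1"],s["fx"],np.round(s["world_from_camera"],3).tolist())
    np.savez(n+".npz",**{k:v for k,v in s.items()})
    for o in("panel","cover","knob_grip","lever","bar_mid"):
        try:
            for d in cut_out(s,o)[:2]:
                P=pts(s,d["mask"]); print(o,round(d["p"],2),d["pixel"],d["mask"].sum(),np.round(np.median(P,0),3) if len(P) else None)
        except Exception as e: print(o,e)
cv2.imwrite("pics/a.png",cv2.resize(np.vstack([ims[0],ims[1]]),(448*1,672))[:,:,::-1]) if 0 else cv2.imwrite("pics/a.png",cv2.resize(np.hstack(ims),(800,300),interpolation=cv2.INTER_AREA)[:,:,::-1])
E
```

```text
pics
{'time_s': np.float64(0.0), 'joints': array([-1.252,  0.492,  1.559, -0.   ,  1.092, -0.106]), 'dq': array([-0.002, -0.   , -0.001, -0.002, -0.   , -0.001]), 'joint_torque': array([ 1.0000e-03, -6.1844e+01, -2.6160e+01, -0.0000e+00,  4.0000e-03,
       -0.0000e+00]), 'tool_pos': array([ 0.258, -0.569,  0.303]), 'eef_rot': array([-3.07 , -0.662,  0.   ]), 'wrist_force': array([ 0.063,  0.521, -0.341]), 'wrist_torque': array([ 0.037, -0.02 , -0.014]), 'grip_width': np.float64(0.998)}
scene -0.11953244525492222 501.1776805874752 [[0.514, 0.466, -0.721, 1.505], [0.858, -0.281, 0.43, -0.545], [-0.002, -0.839, -0.544, 0.891], [0.0, 0.0, 0.0, 1.0]]
panel 0.64 [244.9, 309.9] 13224 [0.711 0.035 0.16 ]
panel 0.62 [242.8, 303.2] 9612 [0.704 0.054 0.158]
cover 0.92 [239.4, 296.3] 2268 [0.674 0.013 0.164]
knob_grip 0.67 [238.9, 266.4] 230 [ 0.642 -0.042  0.164]
bar_mid 0.7 [311.8, 230.0] 436 [ 0.658 -0.167  0.006]
bar_mid 0.67 [246.7, 307.0] 13415 [0.711 0.035 0.159]
top 0.02816767026601074 499.3684422244921 [[-0.073, -0.977, 0.199, 0.29], [-0.997, 0.072, -0.009, 0.029], [-0.006, -0.199, -0.98, 1.697], [0.0, 0.0, 0.0, 1.0]]
panel 0.89 [207.7, 251.5] 9263 [0.603 0.103 0.172]
panel 0.24 [200.1, 331.7] 357 [ 0.65  -0.158  0.006]
cover 0.81 [190.0, 275.1] 2710 [0.668 0.034 0.171]
cover 0.27 [211.0, 250.6] 9308 [0.604 0.102 0.172]
knob_grip 0.48 [206.0, 294.2] 202 [ 0.626 -0.032  0.166]
lever 0.66 [273.8, 196.8] 377 [0.427 0.301 0.073]
```

View pics/a.png

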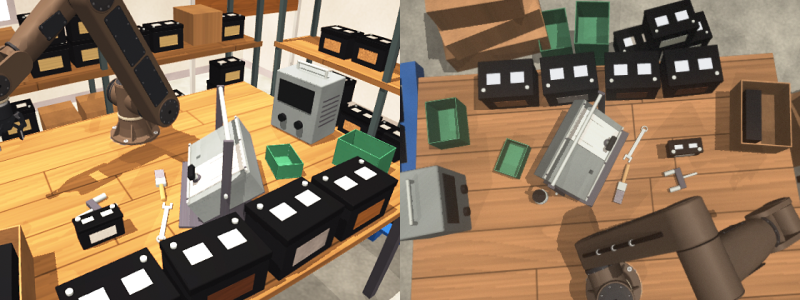

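Run:
```python
from h import *
for n in("scene","top"):
    s=dict(np.load(n+".npz")); P=pts(s)
    m=(abs(P[:,0]-.62)<.25)&(abs(P[:,1]-.06)<.25)&(P[:,2]>.06)
    P=P[m]
    # RANSAC planes with normal z~cos35
    rng=np.random.default_rng(0)
    for it in range(3):
        best=(0,)
        for _ in range(1500):
            a,b,c=P[rng.integers(len(P),size=3)]; nn=np.cross(b-a,c-a); l=np.linalg.norm(nn)
            if l<1e-5: continue
            nn/=l; nn*=np.sign(nn[2])
            if abs(nn[2]-np.cos(np.radians(35)))>.04: continue
            k=abs((P-a)@nn)<.003; 
            if k.sum()>best[0]: best=(k.sum(),nn,a,k)
        if best[0]<50: break
        k=best[3];Q=P[k];c=Q.mean(0);nn=np.linalg.svd(Q-c,full_matrices=False)[2][2];nn*=np.sign(nn[2])
        x=np.array([0,0,1])-nn*nn[2];x/=np.linalg.norm(x);y=np.cross(nn,x)
        print(n,it,len(Q),nn.round(3),'tilt',np.degrees(np.arccos(nn[2])).round(1),'az',np.degrees(np.arctan2(nn[1],nn[0])).round(1),'d',(c@nn).round(4),'x rng',np.percentile(Q@x,[1,99]).round(3),'y',np.percentile(Q@y,[1,99]).round(3))
        P=P[~k]
```

```text
scene 0 3589 [-0.324 -0.478  0.817] tilt 35.2 az -124.1 d -0.0944 x rng [0.313 0.545] y [-0.663 -0.265]
scene 1 1134 [-0.257 -0.518  0.816] tilt 35.3 az -116.4 d -0.053 x rng [0.251 0.49 ] y [-0.72  -0.304]
scene 2 530 [-0.279 -0.555  0.783] tilt 38.4 az -116.7 d -0.0881 x rng [0.244 0.494] y [-0.727 -0.301]
top 0 3830 [-0.319 -0.474  0.821] tilt 34.8 az -124.0 d -0.0922 x rng [0.313 0.548] y [-0.622 -0.265]
top 1 1465 [-0.32  -0.472  0.821] tilt 34.8 az -124.1 d -0.0877 x rng [0.309 0.55 ] y [-0.622 -0.262]
top 2 1397 [-0.312 -0.47   0.825] tilt 34.4 az -123.6 d -0.0926 x rng [0.313 0.549] y [-0.642 -0.265]
```

The pictures show the tilted panel, with the guard (light plate) and black knob at about (190,168) in the scene half and (608,143) in the top half. The bar runs above it. There are no obstacles between the arm and the knob side.

```bash
cat >> h.py <<'E'
az,tilt=np.radians(-124.05),np.radians(35)
n=np.array([np.sin(tilt)*np.cos(az),np.sin(tilt)*np.sin(az),np.cos(tilt)])
xp=np.array([-np.cos(tilt)*np.cos(az),-np.cos(tilt)*np.sin(az),np.sin(tilt)]); yp=np.cross(n,xp)
Rp=np.c_[xp,yp,n]
def goal(sgn): return np.c_[sgn*yp,sgn*xp,-n]
def rel(Rg,pg,st=None):
    st=st or sense(); R0=R.from_rotvec(st["eef_rot"]).as_matrix()
    return R.from_matrix(R0.T@Rg).as_rotvec(), R0.T@(pg-st["tool_pos"])*1000
E
python3 - <<'E'
from h import *
from scipy.spatial.transform import Rotation as R
for n_ in("scene","top"):
    s=dict(np.load(n_+".npz")); P=pts(s)@Rp
    m=(P[:,1]<-.26)&(P[:,1]>-.66)&(P[:,0]>.3)&(P[:,0]<.56)
    h=P[m][:,2]; H,e=np.histogram(h,np.arange(-.11,-.07,.001)); print(n_,[(round(a*1000),b) for a,b in zip(e,H) if b>60])
    q=P[m&(P[:,2]>-.065)&(P[:,2]<-.03)&(P[:,0]<.40)]; print('knob?',len(q),q.min(0).round(3),q.max(0).round(3),np.median(q,0).round(3))
    for c in[(.3,.56)]:
        b=P[(P[:,2]>.0)&(P[:,2]<.07)&(P[:,0]>.5)&(P[:,0]<.6)&(P[:,1]<-.2)&(P[:,1]>-.7)]; print('bar',len(b),np.median(b,0).round(3),b[:,1].min(),b[:,1].max())
kn=np.array([.63,-.033,.16])
for sg in(1,-1): print(sg,*[np.round(v,3) for v in rel(goal(sg),kn+n*.174)], kn+n*.174)
s=snapshot("wrist");T=np.array(s["world_from_camera"]);st=sense();R0=R.from_rotvec(st["eef_rot"]).as_matrix()
print('cam in tool',R0.T@(T[:3,3]-st["tool_pos"]),(R0.T@T[:3,:3]).round(2).tolist())
E
```

```text
scene [(-104, np.int64(74)), (-103, np.int64(165)), (-102, np.int64(207)), (-101, np.int64(195)), (-100, np.int64(106)), (-98, np.int64(100)), (-97, np.int64(175)), (-96, np.int64(331)), (-95, np.int64(536)), (-94, np.int64(637)), (-93, np.int64(789)), (-92, np.int64(682)), (-91, np.int64(549)), (-90, np.int64(358)), (-89, np.int64(161)), (-88, np.int64(99))]
knob? 207 [ 0.342 -0.582 -0.065] [ 0.367 -0.51  -0.042] [ 0.359 -0.554 -0.048]
bar 981 [ 0.552 -0.568  0.042] -0.6725844362029365 -0.23970357063041103
top [(-106, np.int64(64)), (-105, np.int64(61)), (-104, np.int64(89)), (-103, np.int64(126)), (-102, np.int64(151)), (-101, np.int64(185)), (-100, np.int64(243)), (-99, np.int64(307)), (-98, np.int64(390)), (-97, np.int64(552)), (-96, np.int64(589)), (-95, np.int64(702)), (-94, np.int64(672)), (-93, np.int64(703)), (-92, np.int64(587)), (-91, np.int64(530)), (-90, np.int64(415)), (-89, np.int64(275)), (-88, np.int64(227)), (-87, np.int64(167)), (-86, np.int64(114)), (-85, np.int64(100)), (-84, np.int64(64))]
knob? 178 [ 0.342 -0.573 -0.063] [ 0.372 -0.504 -0.038] [ 0.362 -0.538 -0.047]
bar 980 [ 0.556 -0.443  0.046] -0.6632465466739919 -0.2356914970861922
1 [-0.36   0.645 -2.045] [ 475.382 -282.982    1.39 ] [ 0.57411908 -0.11569112  0.30253246]
-1 [0.556 0.311 0.986] [ 475.382 -282.982    1.39 ] [ 0.57411908 -0.11569112  0.30253246]
cam in tool [ 0.06979262 -0.00043307 -0.0705062 ] [[-0.0, -0.96, -0.27], [1.0, -0.0, -0.0], [0.0, -0.27, 0.96]]
```

```bash
cat >> h.py <<'E'
O=np.array([.432,-.457,-.101])
def pw(x,y,z): return Rp@(O+np.array([x,y,z])/1000)
def tgt(x,y,z,sg=1):  # grasp point at panel mm
    a,b=rel(goal(sg),pw(x,y,z+54)); print('turn',a.round(3),'shift',b.round(1))
E
python3 - <<'E'
from h import *
print(pw(0,0,0),pw(-75,-85,43)); tgt(-75,-85,163)
E
```

```text
[0.60922324 0.08531897 0.16505066] [ 0.63144104 -0.03361216  0.15725597]
turn [-0.36   0.645 -2.045] shift [ 476.5 -281.8    4.1]
```

Call:
{"api": "move_arm", "payload": {"plan": [[[0,0,-0.12],[30,-18,0],1],[[0,0,-0.24],[60,-36,0],1],[[-0.03,0.05,-0.35],[90,-54,0],1],[[-0.05,0.1,-0.46],[120,-72,0],1],[[-0.08,0.15,-0.56],[150,-90,0],1],[[-0.1,0.2,-0.67],[180,-108,0],1],[[-0.13,0.24,-0.77],[210,-126,0],1],[[-0.16,0.28,-0.88],[240,-144,0],1],[[-0.18,0.32,-1.0],[270,-160,0],1],[[-0.18,0.32,-1.02],[300,-180,0],1]]}}

```text
time_s: 1.48
tool_pos: [0.4574, -0.281, 0.304]
eef_rot: [2.228, 2.0, 0.511]
wrist_force: [-0.3, 0.2, -0.1]
grip_width: 1.001
```

Run:
```python
from h import *
st=sense(); print(st["joints"],st["tool_pos"]); tgt(-75,-85,163)
```

```text
[-0.78625651  0.33379137  1.8632962   0.44016899  0.86655223 -0.95309199] [ 0.45737996 -0.28096136  0.30398936]
turn [-0.18   0.323 -1.017] shift [170.1  89.2  64.9]
```

Call:
{"api": "move_arm", "payload": {"plan": [[[-0.02,0.035,-0.11],[19,10,7],1],[[-0.04,0.07,-0.22],[38,20,14],1],[[-0.06,0.105,-0.33],[57,30,21],1],[[-0.08,0.14,-0.44],[76,40,28],1],[[-0.1,0.175,-0.55],[95,50,35],1],[[-0.12,0.21,-0.66],[114,60,42],1],[[-0.14,0.245,-0.77],[133,70,50],1],[[-0.16,0.28,-0.88],[152,80,58],1],[[-0.18,0.323,-1.0],[170,89,65],1],[[-0.18,0.323,-1.017],[170,89,65],1]]}}

```text
time_s: 2.32
tool_pos: [0.5772, -0.1159, 0.2989]
eef_rot: [0.83, 2.716, 0.858]
wrist_force: [-0.0, -0.8, -1.0]
grip_width: 1.001
```

Run:
```python
from h import *
st=sense(); print(st["joints"],st["tool_pos"],st["wrist_force"]); tgt(-75,-85,163)
s=snapshot("wrist"); save(s,"w1")
P=(pts(s)@Rp-O)*1000
k=(abs(P[:,0]+75)<35)&(abs(P[:,1]+85)<60)&(P[:,2]>30)&(P[:,2]<75)
q=P[k]; print('knob',len(q),np.percentile(q,[2,50,98],axis=0).round(1).tolist())
for nm in("knob_grip","cover","panel"):
  for d in cut_out(s,nm)[:1]:
    q=(pts(s,d["mask"])@Rp-O)*1000; print(nm,d["p"],d["pixel"],np.percentile(q,[3,50,97],axis=0).round(1).tolist())
```

```text
[-0.49150106  0.43822772  1.77118973  0.7414044   1.00814871 -1.90177327] [ 0.57722475 -0.11594071  0.29892935] [-0.0198679  -0.79993259 -1.03815268]
turn [ 0.001 -0.002  0.   ] shift [ 1.2 -0.5 -1.4]
knob 2383 [[-88.3, -115.9, 49.5], [-77.8, -80.4, 56.2], [-67.0, -49.9, 58.1]]
knob_grip 0.82 [215.0, 273.7] [[-88.2, -114.4, 50.2], [-77.8, -80.1, 56.2], [-67.6, -50.4, 58.0]]
cover 0.57 [191.8, 353.9] [[-102.4, -148.4, 7.4], [-5.7, -69.7, 10.3], [95.3, -8.9, 56.3]]
panel 0.79 [137.9, 353.1] [[-116.6, -170.5, -0.0], [-8.7, -22.6, 8.3], [106.0, 80.4, 48.4]]
```

View pics/w1.png

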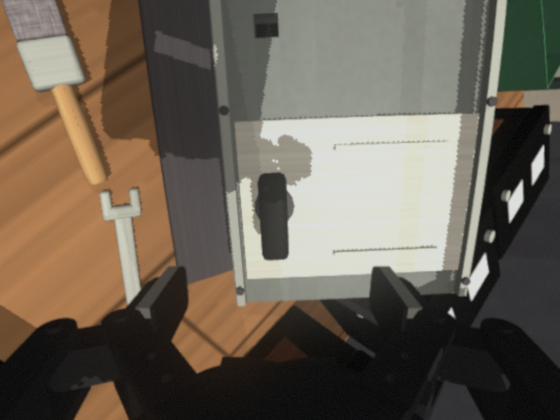

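The knob is at (273,215), its axis along the slide direction, and the open slot is at (265,25). I'll refine the frame from this close view.

Run:
```python
from h import *
s=snapshot("wrist"); P=(pts(s)@Rp-O)*1000
def fit(k):
    q=P[k]; 
    for _ in range(3):
        A=np.c_[q[:,:2],np.ones(len(q))]; c=np.linalg.lstsq(A,q[:,2],rcond=None)[0]; r=q[:,2]-A@c; q=q[abs(r)<3]
    return c.round(4),len(q),r.std().round(2)
print('guard',fit((abs(P[:,0]-40)<50)&(abs(P[:,1]+85)<60)&(abs(P[:,2]-8)<8)))
print('panel',fit((abs(P[:,0]-0)<90)&(P[:,1]>15)&(P[:,1]<150)&(abs(P[:,2]-0)<8)))
# rail lines in xy: points at z 7..14 near x -113 / +113
for x0 in(-113,113):
    k=(abs(P[:,0]-x0)<12)&(P[:,2]>8.5)&(P[:,2]<16)&(P[:,1]>-150)&(P[:,1]<150); q=P[k]
    if len(q)>50: print(x0,len(q),np.polyfit(q[:,1],q[:,0],1).round(4),np.percentile(q[:,1],[1,99]))
k=(abs(P[:,0]+75)<35)&(abs(P[:,1]+85)<60)&(P[:,2]>52)&(P[:,2]<75);q=P[k];print('knob dir',np.polyfit(q[:,1],q[:,0],1), (q.min(0)+q.max(0))/2,q.min(0),q.max(0))
k=(abs(P[:,0]+75)<16)&(abs(P[:,1]-65)<16); q=P[k]; q2=q[q[:,2]<-6]; print('slot',len(q2),q2.mean(0) if len(q2) else '')
# dark slot by colour
g=s["frame"].mean(2); 
sub=(slice(8,45),slice(240,295)); m=np.zeros(g.shape,bool); m[sub]=g[sub]<40
q=(pts(s,m)@Rp-O)*1000; print('slotpix',m.sum(),np.percentile(q,[3,50,97],axis=0).round(1).tolist())
```

```text
guard (array([-0.  ,  0.03, 12.33]), 12744, np.float64(0.83))
panel (array([5.0000e-04, 2.3400e-02, 5.4155e+00]), 16951, np.float64(0.68))
-113 3117 [-3.600000e-02 -1.143545e+02] [-145.73329638   78.13288091]
113 2479 [-4.02000e-02  1.05244e+02] [-146.76175113   59.34433066]
knob dir [-3.92996234e-02 -8.09492921e+01] [-77.93583701 -83.93865348  55.67150862] [ -89.52176026 -118.59607071   52.03267123] [-66.34991376 -49.28123625  59.31034601]
slot 261 [-82.4030264   70.4549918  -20.76353439]
slotpix 142 [[-93.1, 65.8, -22.2], [-88.5, 70.4, -20.7], [-76.0, 74.6, -19.3]]
```

```bash
sed -i 's/-124.05/-121.4/' h.py
python3 - <<'E'
from h import *
s=snapshot("wrist"); W=pts(s)@Rp
# initial origin from old frame estimate
a0=np.radians(-124.05); n0=np.array([np.sin(tilt)*np.cos(a0),np.sin(tilt)*np.sin(a0),np.cos(tilt)]);x0=np.array([-np.cos(tilt)*np.cos(a0),-np.cos(tilt)*np.sin(a0),np.sin(tilt)])
R0=np.c_[x0,np.cross(n0,x0),n0]; Oi=Rp.T@R0@(O+np.array([-4,2,5.4])/1000)
P=(W-Oi)*1000
g=P[(abs(P[:,0]-40)<50)&(abs(P[:,1]+85)<60)&(abs(P[:,2]-7)<4)]; p=P[(abs(P[:,0])<90)&(P[:,1]>15)&(P[:,1]<150)&(abs(P[:,2])<4)]
print('z guard,panel',np.median(g[:,2]),np.median(p[:,2]))
q=P[(abs(P[:,0]+75)<35)&(abs(P[:,1]+85)<60)&(P[:,2]>45)&(P[:,2]<75)]
print('knob',len(q),np.percentile(q,[1,50,99],axis=0).round(1).tolist(),'slope',np.polyfit(q[:,1],q[:,0],1),np.polyfit(q[:,1],q[:,2],1))
# guard edges in y from height step, at x 0..80
for lo,hi in((-40,0),(0,40),(40,80)):
    k=(P[:,0]>lo)&(P[:,0]<hi)&(abs(P[:,2]-7)<2.5); print('guard y',np.percentile(P[k][:,1],[.5,99.5]))
q=P[(abs(P[:,0]+75)<20)&(abs(P[:,1]-65)<20)&(P[:,2]<-10)];print('slot bottom',len(q),q.mean(0),q.min(0),q.max(0))
print('Oi',Oi.tolist(), (Rp@Oi))
E
```

```text
z guard,panel 6.699501982523676 0.03531175793178298
knob 2302 [[-87.6, -114.9, 48.0], [-76.8, -78.8, 53.0], [-66.2, -47.9, 54.8]] slope [-3.61070292e-03 -7.71146947e+01] [-7.38930409e-03  5.21027495e+01]
guard y [-156.20600814   -7.97684665]
guard y [-156.46442374   -7.48634573]
guard y [-155.15819645   -7.43166619]
slot bottom 342 [-77.85556781  71.0890323  -27.82158804] [-92.29682583  64.79608071 -97.05914747] [-67.45723637  84.61550553 -10.33245486]
Oi [0.4104125007803045, -0.4732584190939163, -0.08328510046811186] [0.60399728 0.08115769 0.16717978]
```

```bash
sed -i 's/^O=.*/O=np.array([.4084,-.4701,-.0833])/' h.py
python3 - <<'E'
from h import *
tgt(-75,-85,110); tgt(-75,-85,42)
E
```

```text
turn [-0.001  0.029 -0.048] shift [-0.6 -0.9 50.8]
turn [-0.001  0.029 -0.048] shift [  1.4  -0.9 118.8]
```

Call:
{"api": "move_arm", "payload": {"plan": [[[0,0.029,-0.048],[-1,-1,20],1],[[0,0.029,-0.048],[-1,-1,40],1],[[0,0.029,-0.048],[-1,-1,55],1],[[0,0.029,-0.048],[0,-1,68],1],[[0,0.029,-0.048],[0,-1,80],1],[[0,0.029,-0.048],[1,-1,92],1],[[0,0.029,-0.048],[1,-1,102],1],[[0,0.029,-0.048],[1,-1,112],1],[[0,0.029,-0.048],[1,-1,119],1],[[0,0.029,-0.048],[1,-1,119],1]]}}

```text
time_s: 3.45
tool_pos: [0.613, -0.0611, 0.2]
eef_rot: [0.768, 2.747, 0.865]
wrist_force: [-1.4, 0.2, -0.5]
grip_width: 0.998
```

Run:
```python
from h import *
print(sense()["wrist_force"]);tgt(-75,-85,42); s=snapshot("wrist"); save(s,"w2")
```

```text
[-1.3936572   0.23216619 -0.4641158 ]
turn [-0.001 -0.003  0.002] shift [-0.1 -0.2 -2.1]
```

View pics/w2.png

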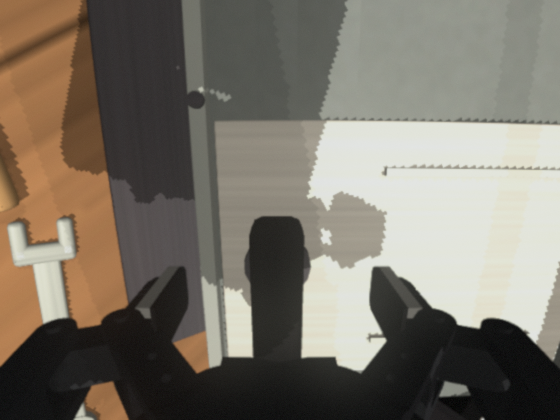

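The knob sits midway between the jaws at column ~276. Closing now.

Call:
{"api": "move_arm", "payload": {"plan": [[[0,0,0],[0,0,0],0],[[0,0,0],[0,0,0],0],[[0,0,0],[0,0,0],0],[[0,0,0],[0,0,0],0],[[0,0,0],[0,0,0],0],[[0,0,0],[0,0,0],0],[[0,0,0],[0,0,0],0],[[0,0,0],[0,0,0],0],[[0,0,0],[0,0,0],0],[[0,0,0],[0,0,0],0]]}}

```text
time_s: 4.33
tool_pos: [0.6126, -0.0626, 0.2013]
eef_rot: [0.768, 2.746, 0.862]
wrist_force: [-4.6, -7.8, 2.6]
grip_width: 0.247
```

Call:
{"api": "move_arm", "payload": {"plan": [[[0,0,0],[0,0,-2],0],[[0,0,0],[0,0,-4],0],[[0,0,0],[0,0,-6],0],[[0,0,0],[0,0,-8],0],[[0,0,0],[0,0,-10],0],[[0,0,0],[0,0,-12],0],[[0,0,0],[0,0,-14],0],[[0,0,0],[0,0,-15],0],[[0,0,0],[0,0,-15],0],[[0,0,0],[0,0,-15],0]]}}

```text
time_s: 5.17
tool_pos: [0.6081, -0.0693, 0.213]
eef_rot: [0.768, 2.747, 0.863]
wrist_force: [-1.6, -4.6, -17.9]
grip_width: 0.246
```

Run:
```python
from h import *
st=sense();print('force panel',Rp.T@st["wrist_force"],st["grip_width"]);tgt(-75,-85,42)
s=snapshot("wrist"); P=(pts(s)@Rp-O)*1000
q=P[(abs(P[:,0]+75)<20)&(P[:,1]>-80)&(P[:,1]<-40)&(P[:,2]>40)&(P[:,2]<85)];print('knob',len(q),np.percentile(q,[1,50,99],axis=0).round(1).tolist())
```

```text
force panel [-14.14024934  -1.03186672 -11.8987271 ] 0.24580542352277693
turn [-0.002 -0.002  0.002] shift [ 0.   0.1 14. ]
knob 6053 [[-94.3, -79.6, 45.0], [-75.2, -70.3, 67.1], [-55.7, -50.4, 84.5]]
```

Call:
{"api": "move_arm", "payload": {"plan": [[[0,0,0],[6,-1,0],0],[[0,0,0],[18,-1,0],0],[[0,0,0],[33,-1,0],0],[[0,0,0],[48,-1,0],0],[[0,0,0],[64,-1,0],0],[[0,0,0],[80,-1,0],0],[[0,0,0],[95,-1,0],0],[[0,0,0],[108,-1,0],0],[[0,0,0],[118,-1,0],0],[[0,0,0],[124,-1,0],0]]}}

```text
time_s: 6.05
tool_pos: [0.5011, -0.0049, 0.2131]
eef_rot: [0.767, 2.746, 0.864]
wrist_force: [0.4, -4.8, -16.8]
grip_width: 0.247
```

Run:
```python
from h import *
st=sense();print('force panel',Rp.T@st["wrist_force"],st["grip_width"],st["joints"]);tgt(-75,65,57)
s=snapshot("wrist"); P=(pts(s)@Rp-O)*1000
for lo,hi in((-40,0),(0,40),(40,80)):
    k=(P[:,0]>lo)&(P[:,0]<hi)&(abs(P[:,2]-7)<2.5); print('guard y',np.percentile(P[k][:,1],[.5,99.5]))
for lo,hi in((20,60),(60,100)):
    k=(P[:,0]>lo)&(P[:,0]<hi)&(P[:,1]>0)&(P[:,1]<160); q=P[k]; c=[(y,np.median(q[(q[:,1]>y)&(q[:,1]<y+2),2]).round(1)) for y in range(100,126,2)]; print(c)
```

```text
force panel [-12.81059393  -2.8661851  -11.52162567] 0.24673621245633354 [-0.35277544  0.44790593  2.09019794  0.98275798  0.74144418 -2.17327122]
turn [-0.001 -0.001  0.003] shift [25.2  0.8 -0.5]
guard y [  3.83559075 114.21710993]
guard y [-17.31257076 114.55902933]
guard y [-32.29008997 114.58701035]
[(100, np.float64(7.3)), (102, np.float64(7.3)), (104, np.float64(7.4)), (106, np.float64(7.3)), (108, np.float64(7.2)), (110, np.float64(7.3)), (112, np.float64(7.3)), (114, np.float64(6.2)), (116, np.float64(0.4)), (118, np.float64(0.3)), (120, np.float64(0.3)), (122, np.float64(0.3)), (124, np.float64(0.3))]
[(100, np.float64(7.2)), (102, np.float64(7.3)), (104, np.float64(7.4)), (106, np.float64(7.3)), (108, np.float64(7.3)), (110, np.float64(7.3)), (112, np.float64(7.4)), (114, np.float64(6.5)), (116, np.float64(0.3)), (118, np.float64(0.4)), (120, np.float64(0.4)), (122, np.float64(0.3)), (124, np.float64(0.5))]
```

Call:
{"api": "move_arm", "payload": {"plan": [[[0,0,0],[6,0,0],0],[[0,0,0],[12,0,0],0],[[0,0,0],[18,0,0],0],[[0,0,0],[22,0,0],0],[[0,0,0],[25,0,0],0],[[0,0,0],[25,0,0],0],[[0,0,0],[25,0,3],0],[[0,0,0],[25,0,6],0],[[0,0,0],[25,0,8],0],[[0,0,0],[25,0,8],0]]}}

```text
time_s: 6.93
tool_pos: [0.4831, 0.0117, 0.2059]
eef_rot: [0.767, 2.747, 0.865]
wrist_force: [-3.9, -2.1, -13.1]
grip_width: 0.245
```

```bash
cat > chk.py <<'E'
from h import *
st=sense();print('force panel',Rp.T@st["wrist_force"],st["grip_width"],st["time_s"]);tgt(-75,65,42)
s=snapshot("wrist"); P=(pts(s)@Rp-O)*1000
k=(P[:,0]>0)&(P[:,0]<100)&(P[:,1]>0)&(P[:,1]<190); q=P[k]; 
c=np.array([np.median(q[(q[:,1]>y)&(q[:,1]<=y+1),2]) for y in range(110,170)]); print('edge',[110+i for i in range(59) if c[i]>3.5>=c[i+1]])
q=P[(abs(P[:,0]+75)<9)&(P[:,1]>60)&(P[:,1]<100)&(P[:,2]>35)&(P[:,2]<80)];print('knob',len(q),np.percentile(q,[1,50,99],axis=0).round(1).tolist())
E
python3 chk.py
```

```text
force panel [-10.66154143   2.25095899  -8.49906297] 0.24536337982962675 6.9333
turn [-0.001 -0.002  0.002] shift [1.1 1.  5.9]
edge [138]
knob 4374 [[-83.8, 60.6, 44.7], [-75.2, 82.9, 59.3], [-66.2, 98.7, 60.8]]
```

The spring force (8.5 N at about 7 mm of pull) means the pin is already entering the slot. I'll lower fully and release.

Call:
{"api": "move_arm", "payload": {"plan": [[[0,0,0],[0,0,2],0],[[0,0,0],[0,0,4],0],[[0,0,0],[0,0,6],0],[[0,0,0],[0,0,6],0],[[0,0,0],[0,0,6],1],[[0,0,0],[0,0,6],1],[[0,0,0],[0,0,6],1],[[0,0,0],[0,0,6],1],[[0,0,0],[0,0,6],1],[[0,0,0],[0,0,6],1]]}}

```text
time_s: 7.82
tool_pos: [0.485, 0.0143, 0.2017]
eef_rot: [0.767, 2.745, 0.864]
wrist_force: [0.9, -0.1, 0.5]
grip_width: 0.998
```

Call:
{"api": "move_arm", "payload": {"plan": [[[0,0,0],[0,0,-10],1],[[0,0,0],[0,0,-25],1],[[0,0,0],[0,0,-45],1],[[0,0,0],[0,0,-65],1],[[0,0,0],[0,0,-80],1],[[0,0,0],[-25,0,-80],1],[[0,0,0],[-55,0,-80],1],[[0,0,0],[-85,0,-80],1],[[0,0,0],[-105,0,-80],1],[[0,0,0],[-110,0,-80],1]]}}

```text
time_s: 8.65
tool_pos: [0.5572, -0.0834, 0.2669]
eef_rot: [0.768, 2.744, 0.863]
wrist_force: [-0.4, 0.2, -0.4]
grip_width: 0.994
```

```bash
python3 chk.py
python3 - <<'E'
from h import *
s=snapshot("wrist"); save(s,"w3"); P=(pts(s)@Rp-O)*1000
q=P[(P[:,2]<-8)&(P[:,2]>-60)&(abs(P[:,0]-30)<25)&(abs(P[:,1]+85)<60)]; print(len(q))
for d in cut_out(s,"lever")[:2]:
    q=(pts(s,d["mask"])@Rp-O)*1000; print(d["p"],d["pixel"],np.percentile(q,[3,50,97],axis=0).round(1).tolist())
tgt(30,-111,100)
E
```

```text
force panel [-0.24346585  0.49571709 -0.28796248] 0.9938284965481144 8.65
turn [-0.001  0.     0.002] shift [114.    1.2  80.2]
edge []
knob 1868 [[-83.7, 60.2, 51.7], [-75.2, 75.4, 53.9], [-66.2, 90.2, 55.6]]
802
0.58 [255.9, 387.4] [[17.9, -106.3, -63.5], [28.9, -95.6, -31.1], [40.2, -84.7, -9.4]]
turn [-0.001 -0.002  0.002] shift [-65.7 105.7  21.7]
  return _methods._mean(a, axis=axis, dtype=dtype,
  ret = ret.dtype.type(ret / rcount)
```

View pics/w3.png

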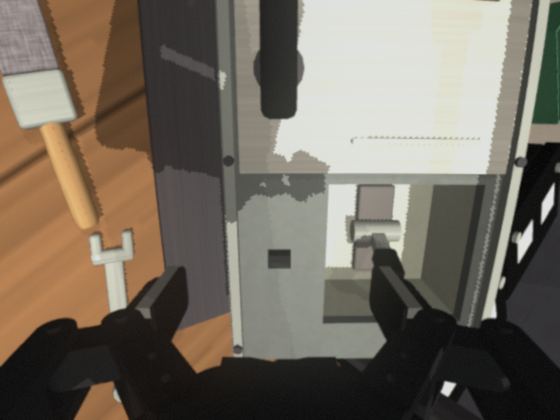

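The guard is open and the knob sits at its home height. The pin slot at (280,258) is empty and the lever is visible at (378,240). Moving over the lever with partly closed jaws.

Call:
{"api": "move_arm", "payload": {"plan": [[[0,0,0],[-12,0,10],0.65],[[0,0,0],[-30,0,25],0.65],[[0,0,0],[-50,10,40],0.65],[[0,0,0],[-66,25,50],0.65],[[0,0,0],[-66,45,58],0.65],[[0,0,0],[-66,65,62],0.65],[[0,0,0],[-66,82,62],0.65],[[0,0,0],[-66,96,62],0.65],[[0,0,0],[-66,106,62],0.65],[[0,0,0],[-66,106,62],0.65]]}}

```text
time_s: 9.63
tool_pos: [0.6748, -0.0098, 0.2782]
eef_rot: [0.764, 2.746, 0.865]
wrist_force: [-0.0, -0.0, -0.0]
grip_width: 0.65
```

Run:
```python
from h import *
st=sense(); print(Rp.T@st["wrist_force"],st["grip_width"],st["joints"]); tgt(30,-111,60); tgt(30,-111,-27)
s=snapshot("wrist"); save(s,"w4"); P=(pts(s)@Rp-O)*1000
for d in cut_out(s,"lever")[:2]:
    q=(pts(s,d["mask"])@Rp-O)*1000; print(d["p"],d["pixel"],np.percentile(q,[3,50,97],axis=0).round(1).tolist())
s=snapshot("scene"); save(s,"s4")
cv2.imwrite("pics/m4.png",np.hstack([cv2.imread("pics/w4.png")[:, 80:480],cv2.imread("pics/s4.png")[60:480,140:540] if 0 else cv2.resize(cv2.imread("pics/s4.png")[90:335,160:400],(400,420))]))
```

```text
[-0.04108898  0.01712751  0.02085799] 0.6502076306080113 [-0.26374175  0.55592902  1.61379619  0.75362409  0.93513229 -1.74197005]
turn [-0.    -0.001  0.005] shift [-0.1 -2.3  0.4]
turn [-0.    -0.001  0.005] shift [-0.2 -2.3 87.4]
0.68 [219.4, 278.3] [[19.3, -116.8, -60.3], [30.0, -100.3, -17.3], [40.8, -85.7, -8.9]]
```

View pics/m4.png

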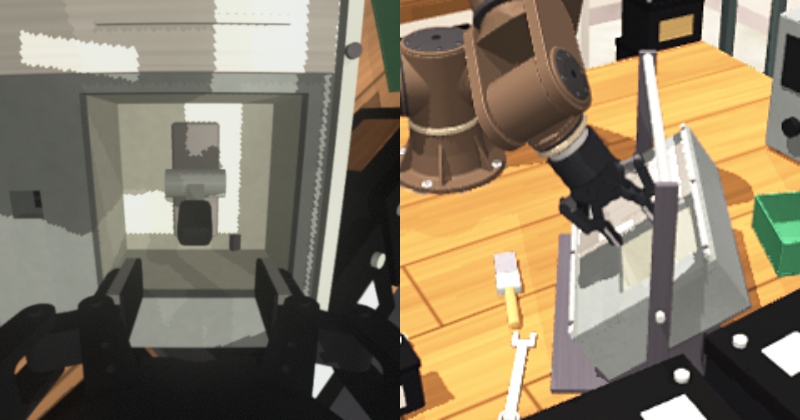

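Call:
{"api": "move_arm", "payload": {"plan": [[[0,0,0],[0,-2,10],0.65],[[0,0,0],[0,-2,22],0.65],[[0,0,0],[0,-2,34],0.65],[[0,0,0],[0,-2,46],0.65],[[0,0,0],[0,-2,57],0.65],[[0,0,0],[0,-2,67],0.65],[[0,0,0],[0,-2,76],0.65],[[0,0,0],[0,-2,82],0.65],[[0,0,0],[0,-2,86],0.65],[[0,0,0],[0,-2,86],0.65]]}}

```text
time_s: 10.62
tool_pos: [0.6997, 0.0297, 0.2045]
eef_rot: [0.767, 2.747, 0.864]
wrist_force: [-0.1, -0.1, 0.1]
grip_width: 0.648
```

Run:
```python
from h import *
st=sense(); print(Rp.T@st["wrist_force"],st["grip_width"]); tgt(30,-111,-27)
```

```text
[-0.06998957  0.06478276  0.21636642] 0.6479173093822865
turn [-0.001 -0.002  0.002] shift [0.7 1.7 0.2]
```

Call:
{"api": "move_arm", "payload": {"plan": [[[0,0,0],[0,1,0],0.5],[[0,0,0],[0,1,0],0],[[0,0,0],[0,1,0],0],[[0,0,0],[0,1,0],0],[[0,0,0],[0,1,0],0],[[0,0,0],[0,1,0],0],[[0,0,0],[0,1,0],0],[[0,0,0],[0,1,0],0],[[0,0,0],[0,1,0],0],[[0,0,0],[0,1,0],0]]}}

```text
time_s: 11.45
tool_pos: [0.7002, 0.0296, 0.2065]
eef_rot: [0.767, 2.745, 0.864]
wrist_force: [-1.8, -4.3, 5.3]
grip_width: 0.268
```

Run:
```python
from h import *
st=sense(); print(Rp.T@st["wrist_force"],st["grip_width"]); tgt(30,-111,-27)
th=np.linspace(-.5,.5,11); print(np.c_[54*np.sin(th)+54*np.sin(.5),-(54*np.cos(th)-54*np.cos(.5))].round(1).tolist())
```

```text
[-0.73969879 -0.68743755  7.0205367 ] 0.26816592247860305
turn [-0.001 -0.     0.003] shift [1.1 0.4 1.7]
[[0.0, -0.0], [4.9, -2.3], [9.9, -4.2], [15.2, -5.5], [20.5, -6.3], [25.9, -6.6], [31.3, -6.3], [36.6, -5.5], [41.8, -4.2], [46.9, -2.3], [51.8, -0.0]]
```

Call:
{"api": "move_arm", "payload": {"plan": [[[0,0,0],[5,0,-2],0],[[0,0,0],[10,0,-4],0],[[0,0,0],[15,0,-5.5],0],[[0,0,0],[20.5,0,-6.5],0],[[0,0,0],[26,0,-6.5],0],[[0,0,0],[31.5,0,-6.5],0],[[0,0,0],[37,0,-5.5],0],[[0,0,0],[42,0,-4],0],[[0,0,0],[47,0,-2],0],[[0,0,0],[52,0,0],0]]}}

```text
time_s: 12.28
tool_pos: [0.6574, 0.0546, 0.2075]
eef_rot: [0.769, 2.738, 0.859]
wrist_force: [4.6, -13.7, 8.9]
grip_width: 0.274
```

Run:
```python
from h import *
st=sense(); print(Rp.T@st["wrist_force"],st["grip_width"]); tgt(30,-59,-27)
```

```text
[ -2.51769626 -11.03810075  12.58616169] 0.27380589740488664
turn [-0.001  0.008  0.003] shift [3.6 0.6 3.1]
```

Call:
{"api": "move_arm", "payload": {"plan": [[[0,0,0],[2,0,0],0],[[0,0,0],[3,0,0],0],[[0,0,0],[3,0,0],0],[[0,0,0],[3,0,0],0],[[0,0,0],[1,0,0],0.3],[[0,0,0],[1,0,0],0.65],[[0,0,0],[1,0,0],0.65],[[0,0,0],[1,0,0],0.65],[[0,0,0],[1,0,0],0.65],[[0,0,0],[1,0,0],0.65]]}}

```text
time_s: 13.12
tool_pos: [0.6546, 0.0576, 0.2057]
eef_rot: [0.767, 2.747, 0.864]
wrist_force: [-0.0, 0.3, 0.1]
grip_width: 0.65
```

Run:
```python
from h import *
st=sense(); print(Rp.T@st["wrist_force"],st["grip_width"]); tgt(30,-59,-27)
```

```text
[ 0.26906116  0.17674196 -0.10870058] 0.6496880207793879
turn [-0.001 -0.002  0.003] shift [-0.4  0.7  1. ]
```

Retract along the normal, then back toward the robot, clear of the bar.

Call:
{"api": "move_arm", "payload": {"plan": [[[0,0,0],[0,0,-10],0.65],[[0,0,0],[0,0,-22],0.65],[[0,0,0],[0,0,-36],0.65],[[0,0,0],[0,0,-50],0.65],[[0,0,0],[0,0,-66],0.65],[[0,0,0],[0,0,-82],0.65],[[0,0,0],[0,-15,-92],0.65],[[0,0,0],[-10,-35,-100],0.65],[[0,0,0],[-30,-55,-110],0.65],[[0,0,0],[-45,-65,-115],0.65]]}}

```text
time_s: 13.95
tool_pos: [0.6308, -0.0705, 0.2642]
eef_rot: [0.768, 2.745, 0.863]
wrist_force: [0.2, 0.7, 0.4]
grip_width: 0.65
```

```bash
python3 chk.py 2>/dev/null
python3 - <<'E'
from h import *
s=snapshot("wrist"); save(s,"w5")
for d in cut_out(s,"lever")[:2]:
    q=(pts(s,d["mask"])@Rp-O)*1000; print(d["p"],d["pixel"],np.percentile(q,[3,50,97],axis=0).round(1).tolist())
P=(pts(s)@Rp-O)*1000
q=P[(P[:,2]<-9)&(P[:,2]>-40)&(abs(P[:,0]-30)<11)&(P[:,1]>-140)&(P[:,1]<-30)]; print('handle',len(q),np.percentile(q,[3,50,97],axis=0).round(1).tolist())
E
```

```text
force panel [ 0.79198623  0.19504577 -0.02575634] 0.6499885568800009 13.95
turn [-0.001  0.001  0.002] shift [170.2 -37.6  49.7]
edge []
0.75 [165.4, 368.5] [[18.2, -83.7, -55.5], [26.9, -64.2, -12.4], [39.3, -53.7, -8.5]]
handle 814 [[19.3, -77.3, -33.2], [28.4, -62.7, -11.9], [39.7, -53.6, -9.2]]
```

View pics/w5.png

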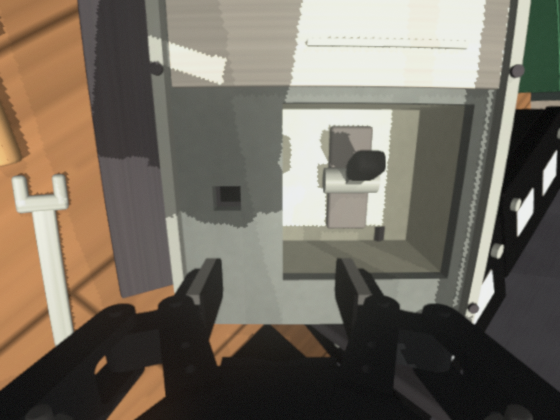

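The handle (366,163) now leans to the +y side. I'll check the angle from the depth profile.

Run:
```python
from h import *
Q=[]
for _ in range(4):
    s=snapshot("wrist"); Q.append((pts(s)@Rp-O)*1000)
P=np.vstack(Q); P=P[(abs(P[:,0]-29)<7)&(P[:,1]>-125)&(P[:,1]<-30)]
for y in range(-104,-34,2):
    q=P[(P[:,1]>=y)&(P[:,1]<y+2),2]
    if len(q): print(y+1,len(q),np.percentile(q,[10,50,90]).round(1))
T=np.array(s["world_from_camera"])[:3,3]; print('cam',(T@Rp-O)*1000)
```

```text
-103 118 [-79.2 -78.5 -77.6]
-101 116 [-79.3 -78.4 -77.7]
-99 75 [-79.5 -78.4 -77.3]
-97 49 [-72.5 -71.4 -69.8]
-95 75 [-69.3 -68.1 -67.1]
-93 2914 [135.2 155.1 164.6]
-91 6824 [135.2 154.4 164.2]
-89 167 [-64.8 -63.5 163.6]
-87 96 [-64.3 -63.3 -60.9]
-85 92 [-63.3 -58.9 -56.3]
-83 101 [-63.4 -54.7 -51.3]
-81 49 [-64.6 -59.1 -49.2]
-79 92 [-65.1 -34.4 -33.1]
-77 116 [-65.7 -30.1 -28.4]
-75 142 [-70.3 -25.8 -23. ]
-73 162 [-78.3 -21.1 -18.3]
-71 164 [-78.4 -15.9 -13.2]
-69 215 [-78.5 -11.5 -10.1]
-67 253 [-78.4  -9.6  -8.7]
-65 278 [-78.5  -9.2  -8.2]
-63 301 [-78.7  -9.4  -8.3]
-61 334 [-78.6 -10.3  -9.1]
-59 354 [-78.8 -11.3 -10. ]
-57 361 [-78.8 -12.  -10.7]
-55 357 [-78.9 -13.4 -11.7]
-53 283 [-78.9 -16.5 -13.6]
-51 125 [-79.2 -78.4 -77.4]
-49 142 [-79.1 -78.4 -77.4]
-47 144 [-79.3 -78.3 -77.5]
-45 129 [-79.4 -78.3 -77.5]
-43 122 [-79.1 -78.4 -77.4]
-41 130 [-79.4 -78.4 -77.2]
-39 144 [-79.2 -78.3 -77.4]
-37 147 [-80.3 -79.  -77.9]
-35 112 [-88.  -86.9 -80. ]
cam [-34.65412476 -33.41721392 213.90028998]
```

The slopes give about 0.40–0.43 rad off the normal, so the joint is at roughly 0.9. That is over the threshold but not fully at the stop. I'll push it home with closed fingers from the -y side.

Run:
```python
from h import *
tgt(30,-103,50); tgt(30,-103,-11)
```

```text
turn [-0.001 -0.002  0.003] shift [ 0.2 64.9 39.2]
turn [-0.001 -0.002  0.003] shift [1.000e-01 6.490e+01 1.002e+02]
```

Call:
{"api": "move_arm", "payload": {"plan": [[[0,0,0],[0,15,8],0],[[0,0,0],[0,35,20],0],[[0,0,0],[0,52,32],0],[[0,0,0],[0,65,39],0],[[0,0,0],[0,65,50],0],[[0,0,0],[0,65,64],0],[[0,0,0],[0,65,78],0],[[0,0,0],[0,65,90],0],[[0,0,0],[0,65,100],0],[[0,0,0],[0,65,100],0]]}}

```text
time_s: 15.13
tool_pos: [0.6886, 0.0275, 0.2154]
eef_rot: [0.769, 2.749, 0.865]
wrist_force: [-1.0, 0.4, 0.2]
grip_width: -0.001
```

Call:
{"api": "move_arm", "payload": {"plan": [[[0,0,0],[4,0,0],0],[[0,0,0],[8,0,0],0],[[0,0,0],[11,0,0],0],[[0,0,0],[14,0,0],0],[[0,0,0],[16,0,0],0],[[0,0,0],[18,0,0],0],[[0,0,0],[19,0,0],0],[[0,0,0],[20,0,0],0],[[0,0,0],[21,0,0],0],[[0,0,0],[21,0,0],0]]}}

```text
time_s: 15.97
tool_pos: [0.6713, 0.0373, 0.2184]
eef_rot: [0.768, 2.744, 0.863]
wrist_force: [4.0, -2.3, -0.0]
grip_width: -0.003
```

Run:
```python
from h import *
st=sense(); print(Rp.T@st["wrist_force"],st["grip_width"]); tgt(30,-82,-11)
```

```text
[ 0.07106514 -4.64577022 -0.09823968] -0.0027254099177451527
turn [-0.001  0.     0.003] shift [1.4 0.6 0.3]
```

Contact force is only 4.6 N, which is the lever's own friction. Pushing on to the stop.

Call:
{"api": "move_arm", "payload": {"plan": [[[0,0,0],[1,0,0],0],[[0,0,0],[2,0,0],0],[[0,0,0],[3,0,0],0],[[0,0,0],[4,0,0],0],[[0,0,0],[5,0,0],0],[[0,0,0],[5,0,0],0],[[0,0,0],[5,0,0],0],[[0,0,0],[5,0,0],0],[[0,0,0],[5,0,0],0],[[0,0,0],[5,0,0],0]]}}

```text
time_s: 16.8
tool_pos: [0.6678, 0.0392, 0.2187]
eef_rot: [0.768, 2.742, 0.862]
wrist_force: [8.7, -4.3, -0.6]
grip_width: 0.002
```

Run:
```python
from h import *
st=sense(); print(Rp.T@st["wrist_force"],st["grip_width"]); tgt(30,-82,-11)
```

```text
[ 0.35108684 -9.63945099 -0.95787615] 0.0019572230832816105
turn [-0.001  0.003  0.003] shift [-2.6  0.6  0.7]
```

Call:
{"api": "move_arm", "payload": {"plan": [[[0,0,0],[1,0,0],0],[[0,0,0],[2,0,0],0],[[0,0,0],[3,0,0],0],[[0,0,0],[3,0,0],0],[[0,0,0],[3,0,0],0],[[0,0,0],[3,0,0],0],[[0,0,0],[3,0,0],0],[[0,0,0],[3,0,0],0],[[0,0,0],[3,0,0],0],[[0,0,0],[3,0,0],0]]}}

```text
time_s: 17.63
tool_pos: [0.6667, 0.0396, 0.2192]
eef_rot: [0.77, 2.737, 0.859]
wrist_force: [17.2, -9.7, -2.0]
grip_width: 0.001
```

Run:
```python
from h import *
st=sense(); print(Rp.T@st["wrist_force"],st["grip_width"]); tgt(30,-82,-11)
```

```text
[ -0.53514799 -19.75908748  -2.01285706] 0.0006781616688038716
turn [-0.     0.008  0.003] shift [-3.6  0.4  1.3]
```

At the stop: 20 N, with only 1 mm of travel for a 3 mm command. Backing off and retracting.

Call:
{"api": "move_arm", "payload": {"plan": [[[0,0,0],[-5,0,0],0],[[0,0,0],[-14,0,0],0],[[0,0,0],[-20,0,-8],0],[[0,0,0],[-20,0,-22],0],[[0,0,0],[-20,0,-38],0],[[0,0,0],[-20,0,-54],0],[[0,0,0],[-20,-10,-70],0],[[0,0,0],[-20,-28,-82],0],[[0,0,0],[-20,-48,-92],0],[[0,0,0],[-20,-65,-100],0]]}}

```text
time_s: 18.47
tool_pos: [0.6225, -0.0645, 0.2648]
eef_rot: [0.767, 2.745, 0.863]
wrist_force: [0.6, 0.4, -0.2]
grip_width: 0.003
```

Run:
```python
from h import *
s=snapshot("wrist"); save(s,"w6")
A=(pts(s)@Rp-O)*1000; P=A[(abs(A[:,0]-29)<7)&(A[:,1]>-125)&(A[:,1]<-30)&(A[:,2]>-45)&(A[:,2]<0)]
for y in range(-90,-40,3):
    q=P[(P[:,1]>=y)&(P[:,1]<y+3),2]
    if len(q)>3: print(y+1.5,len(q),np.percentile(q,[50]).round(1))
q=A[(abs(A[:,0]+75)<9)&(A[:,1]>20)&(A[:,1]<110)&(A[:,2]>35)&(A[:,2]<80)];print('knob',len(q),np.percentile(q,[1,50,99],axis=0).round(1).tolist() if len(q) else '')
q=A[(A[:,0]>-40)&(A[:,0]<100)&(abs(A[:,2]-7)<2)]; print('guard y',np.percentile(q[:,1],[1,5,99]))
t=snapshot("top"); t0=dict(np.load("top.npz"))
d=cv2.absdiff(t["frame"],t0["frame"]); 
cv2.imwrite("pics/m6.png",np.hstack([cv2.imread("pics/w6.png")[:,80:480],cv2.resize(t["frame"][60:360,150:550,::-1],(400,300)).copy() if 0 else cv2.copyMakeBorder(t["frame"][60:360,150:550,::-1].copy(),0,120,0,0,0)]))
st=sense(); print(st["wrist_force"],st["time_s"])
```

```text
-73.5 34 [-33.8]
-70.5 34 [-29.]
-67.5 54 [-23.3]
-64.5 41 [-18.1]
-61.5 69 [-13.4]
-58.5 72 [-11.9]
-55.5 84 [-12.2]
-52.5 76 [-13.8]
-49.5 80 [-15.1]
-46.5 59 [-17.3]
knob 912 [[-83.8, 27.8, 36.9], [-74.6, 29.6, 51.6], [-66.2, 33.9, 54.9]]
guard y [-10.81735669  -8.209576    51.84732534]
[0.36316698 0.45267684 0.61423099] 18.5667
```

View pics/m6.png

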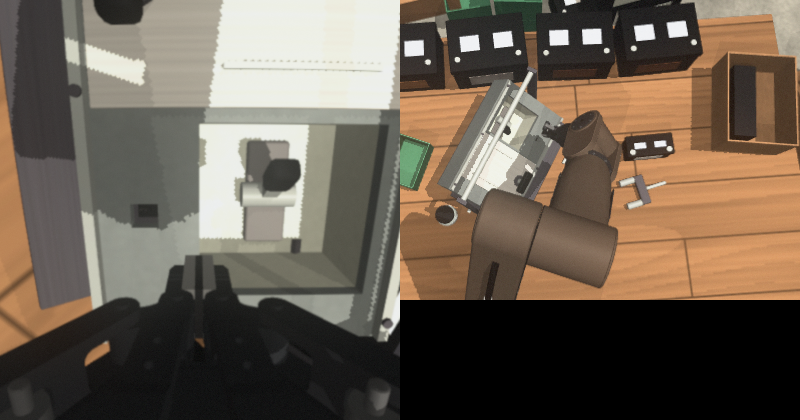

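The lever handle at (282,173) lies fully over to +y, the guard edge is at y ≈ -10 mm (open), and the bystanders in view look undisturbed. Handing in.

```bash
python3 -c "
from h import *
print(close_job()); print(sense()['wrist_force'])"
```

```text
the job is handed in; nothing more can be done
None
the job is handed in; nothing more can be done
```

The charging shelf's isolator is switched off: the guard is pinned open in the second slot and the lever is fully over. I handed the job in at about 18.6 s; `close_job()` gives no verdict.

**What I did:** I pulled the knob about 14 mm and slid the guard about 150 mm. I then lowered the pin into the second slot and released the knob. The lever I gripped and swung over. The depth profile showed it only about 0.9 of the way, so I pushed it to its stop with closed fingers (20 N, hardly moving further).

**Last checks:**
- **Guard:** its edge is at panel y ≈ -10 mm, which matches a slide of about 150 mm.
- **Pin:** the knob top is 54–55 mm above the panel, its height with the pin home.
- **Lever:** it leans about 0.5 rad to +y, at the stop.
- **Robot:** the wrist force is near zero with the fingers clear of the panel.
- **Bystanders:** the jar, battery and puller look undisturbed in the last top picture. The spanner and brush were hidden behind the arm there, and the bin was only partly in view. I made no numeric before/after comparison of any of them.

**One disagreement:** my first estimate of which way the panel faces was 2.65° off, because that fit mixed guard and panel points. I corrected it from the close wrist view before touching anything.

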